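Run the gauge carriage to the set stop

ROBOT

A 6-joint arm with a two-finger parallel gripper is mounted at the origin on the work surface. World frame = base frame: x ahead of the robot, y to its left, z up, the work surface at z = 0. Lengths are in m, angles in rad, forces in N, time in s.
With the tool pointing down it reaches from about 0.35 to 0.85 m from the base axis. Payload 8.1 kg.
Tool frame: the origin (TCP) lies on the centre line of the jaws, within the pads' length; the fingertips stand 14 mm ahead of it and the grasp point (between the pads) lies 5 mm behind it; z points along the fingers, y is the line along which they close (so a half turn about z gives the same grasp; the last joint's range is limited). The gripper opens to 85 mm and grips with 20 to 120 N. Pads are 22 mm wide; open, the fingers measure 114 mm over their backs; the gripper's body (76 mm by 85 mm) begins 54 mm behind the grasp point. The pads swing forward as they close: fully open they stand 13 mm farther back than shut.
Start: joints at [1.243, 0.13, 1.488, -0, 1.523, -0.085], TCP at [0.144, 0.582, 0.245] pointing down, gripper open.
Joint ranges: [-2.96, 2.96], [-0.89, 2.26], [0.02, 2.5], [-1.34, 4.48], [0, 2.73], [-2.66, 2.66]. Speed limits (rad/s): [2.39, 2.39, 2.79, 3.14, 3.14, 3.14].

INTERFACE

Orientations are given as a rotation vector (axis times angle).
In Python, from bench import ctrl, capture gives the robot as it stands.
- The arm moves only by the tool arm_command, never from a script. Its argument "plan" is one flat list of numbers, 5 for each row, row after row: the shift along the world's x, y, z in cm, then the turn about the world's z in degrees, then the opening in per cent of the stroke, from 0 (shut) to 100 (fully open). A call has 1 to 20 rows; each row is the pose to reach, as a shift and turn from the pose commanded when the call began; what a row does not reach only later rows make up. A row lasts 1/12 s, in which the tool goes at most 41.7 mm and 7.16 degrees, less where a joint would pass 70% of its speed; a pose out of reach is approached as far as the arm can. A call with a gripper value outside its range is refused whole. The fingers move at their own pace and stop on an object; the grip force is fixed at half the most. Time passes only in rows, so rows that repeat a pose let the fingers close. It gives the time, the measured TCP pose, the force, the opening and the grip force at its end, in the units of the state.
- ctrl.get_state(): the state, without advancing time (a new reading comes with each control period).
- capture(name): name is "side" or "top" or "wrist"; returns a dict with "image" (400x640x3 uint8, red, green, blue), "vfov" (degrees; the focal length in pixels is half the picture's height over the tangent of half this angle, whatever the lens; pixels are square), "cx", "cy" (the principal point, pixels), "D" ([k1, k2, p1, p2, k3] as OpenCV has them; the pictures are not rectified), "extrinsics" (4x4, takes a point from camera to world coordinates); the wrist camera has in their place "tool_from_camera" (4x4, takes a point from camera to tool coordinates, whose origin is the TCP and whose axes are the flange's). Camera axes: x right, y up, looking along -z (the intrinsics and any distortion apply to the point x, -y, -z); pixel columns grow to the right and rows downward; lengths in m; the calibration is good to about 2 mm. A picture is of the moment at which its call begins: read the wrist's pose just before it. There is no depth.
- ctrl.sign_off(): hands the job in; it is judged then, once.
The state is a dict: "clock": time; "joint_positions": joint angles; "qd": joint speeds; "joint_efforts": joint torques, N m; "ee_pos": TCP position; "orientation": TCP orientation; "force": force on the tool from outside, world axes, zero at the start; "wrist_torque": the same for the moment, N m; "gripper_width": opening from 0.0 (shut) to 1.0 (fully open); "grip_force": force on a finger pad.
Only numpy, scipy, OpenCV 4.12 (cv2) and the standard library are available. Lean on these libraries where they do the work, as an engineer would, in place of code of your own. Each camera call takes 0.05 s, during which the arm holds its last target. There are 200 camera calls.

TASK

On the bench length gauge, press down the release pad in the middle of the sliding carriage to free its brake and, keeping it pressed, push the carriage along the rail until it rests gently against the set stop, the clamp-on stop with the round thumb knob and the pointer over the scale (not the low plain one). Then let the pad come back up so that the brake holds the carriage there. Nothing needs gripping; never shove the carriage against its brake, and leave the loose parts around the gauge alone.

Things in the scene. Friction and masses are not known exactly. Their poses are not given: they have to be found in the camera images.
- bench: Length gauge fixed to the table: grey cast base 120 x 560 mm, top 32 mm above the table; on it a steel rail (head 46 mm wide, 500 mm long, top face 68 mm above the table) along its own y axis. A fixed measuring anvil stands beside the rail at the +y end, on the +x side. Origin on the table under the middle of the base, z up.
- carriage: Aluminium carriage, 0.4-0.9 kg, sliding on the rail along the bench's y; 72 mm wide, 110 mm long (flat end faces 55 mm from the origin). Origin in its middle on the rail's top face, axes as the bench's. A 22 mm long shoulder at each end rises to 36 mm above the origin; the 66 mm bay between them holds the release pad. Readout box (-x, to 52 mm) and measuring jaw (+x, to 97 mm) stay below the pad.
- pad_top (a point): Centre of the top of the release pad, a flat black ribbed pad in the middle of the carriage, 60 mm along the rail, 52 mm across; when up it is 24.5 mm above the carriage origin (92.5 mm above the table) and 11.5 mm below the shoulder tops. The point goes straight down with the pad.
- release (a joint): How far the release pad is pressed, in m: about 0 up (may read -0.0005), 0.005 fully down. Up, a spring brake holds the carriage against some 15 to 25 N; from about 0.001 on it is off and the carriage runs freely (about 1 N); count it as pressed above 0.002. The spring takes about 5 N to start and 6.5 N fully down, and brings the pad back up.
- set_stop: The set stop: dark steel block clamped across the rail, 30 mm along it, 68 mm wide, 24 mm high above the rail, with a round knob 25 mm across on top (to 42 mm above the rail) and a pointer over the scale on the -x side. Origin in its middle on the rail's top face, axes as the bench's; the carriage touches it when their origins are 70 mm apart. On either side of the carriage. Fixed.
- end_stop: The other stop: a low plain block clamped across the rail at the opposite side of the carriage, 30 mm long, 68 mm wide, 15 mm high above the rail, no knob. Origin and axes as for the set stop. Fixed.
- holder: Bystander, loose: steel milling tool holder standing on its nut, taper up, 63 mm across, 126 mm tall. Origin under its centre.
- cup: Bystander, loose: aluminium bearing cup, a ring 54 mm across and 42 mm tall. Origin under its centre.
- spanner: Bystander, loose: steel open-ended spanner 150 mm long lying flat along its own x axis.
- link: Bystander, loose: machined aluminium rocker link lying flat behind the gauge, 148 x 38 mm, 18 mm high, long along its y axis. Origin under its centre.

How it is judged:
By the outcome, as a careful person would: the job done as asked, in the order asked, and still so for the second after the job is handed in, with the robot touching nothing.
It also fails if it takes over 42 s, if anything falls off the work surface, if the arm or the gripper's body presses on something with over 40 N, if the wrist force passes 120 N, or if a joint passes its speed limit or range.

## Working session

There is one attempt and no reset: what is moved stays moved. The work goes in short steps, Python scripts to look and compute and a tool call to move; the robot and the scene stay as the last step left them, time stands still between calls to the robot, and variables do not carry over. Pictures are saved under pics/ and viewed, at most 10 in all, crops included, and the job is handed in when it is done.

Besides the shell and the picture viewer there is one more tool, called after "Call:" by a JSON object that holds its "api" and its "payload", one argument or row to a line. arm_command: Moves the arm, as the interface text tells. Its arguments: {"type":"object","properties":{"plan":{"type":"array"}},"required":["plan"]}

```bash
ls; mkdir -p pics
cat > h.py <<'E'
import numpy as np, cv2
from bench import ctrl, capture
from scipy.spatial.transform import Rotation as R
def cam(n):
    s=ctrl.get_state(); c=capture(n); h,w=c["image"].shape[:2]
    f=h/2/np.tan(np.radians(c["vfov"])/2)
    c["K"]=np.array([[f,0,c["cx"]],[0,f,c["cy"]],[0,0,1.]]); c["D"]=np.array(c["D"],float)
    if n=="wrist":
        T=np.eye(4); T[:3,:3]=R.from_rotvec(s["orientation"]).as_matrix(); T[:3,3]=s["ee_pos"]
        c["T"]=T@np.array(c["tool_from_camera"])
    else: c["T"]=np.array(c["extrinsics"])
    return c
def ray(c,px,z):
    p=cv2.undistortPoints(np.array(px,float).reshape(-1,1,2),c["K"],c["D"])[:,0]
    d=np.c_[p[:,0],-p[:,1],-np.ones(len(p))]@c["T"][:3,:3].T; o=c["T"][:3,3]
    return o+d*((z-o[2])/d[:,2])[:,None]
def proj(c,P):
    P=np.atleast_2d(P); q=(P-c["T"][:3,3])@c["T"][:3,:3]; q=q*[1,-1,-1]
    return cv2.projectPoints(q,np.zeros(3),np.zeros(3),c["K"],c["D"])[0][:,0]
def save(c,n): cv2.imwrite(f"pics/{n}.png",c["image"][:,:,::-1])
E
python3 - <<'E'
from h import *
s=ctrl.get_state(); print(s["clock"],s["ee_pos"],s["orientation"],s["gripper_width"])
for n in("top","side"): save(cam(n),n+"0")
E
```

```text
pics
0.0 [0.14407326 0.58190657 0.24421857] [-3.80408759e-01 -3.11811156e+00  2.85607934e-03] 1.0016935024134899
```

View pics/top0.png

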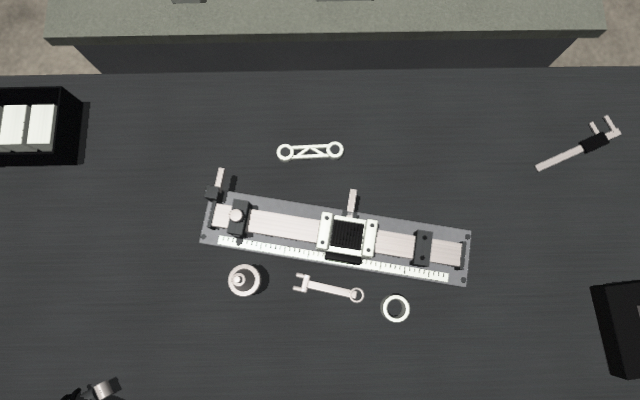

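View pics/side0.png

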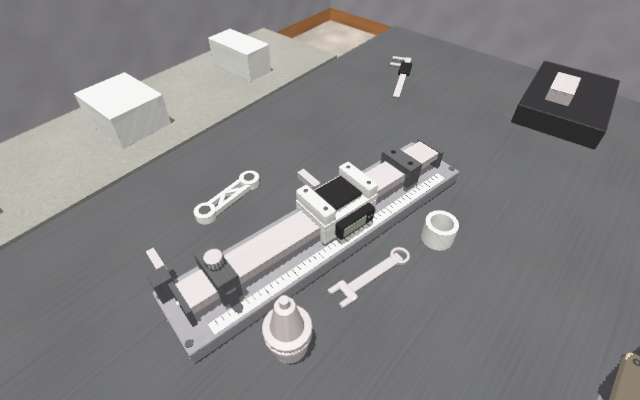

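The top view shows the carriage pad at about (347,235), the set stop with its knob at (237,216) and the plain stop at (423,248). The side view confirms which stop has the knob and pointer. Next I cast these points onto planes at their heights.

Run:
```python
from h import *
c=cam("top"); np.set_printoptions(precision=4,suppress=True)
print("T",c["T"][:3,3])
b=ray(c,[(200,243),(471,230),(465,286)],.032); print("base corners",b, np.linalg.norm(b[1]-b[2]),np.linalg.norm(b[0]-b[2]))
g=cv2.cvtColor(c["image"],cv2.COLOR_RGB2GRAY)
# pad: dark blob in the bay
m=np.zeros_like(g); m[205:262,312:382]=1
w=((g>150)*m).astype(np.uint8); n,l,st,ce=cv2.connectedComponentsWithStats(w)
for i in range(1,n):
    if st[i,4]>80: print("white",st[i],ce[i])
p=((g<45)*m).astype(np.uint8); n,l,st,ce=cv2.connectedComponentsWithStats(p)
for i in range(1,n):
    if st[i,4]>80: print("dark",st[i],ce[i])
pad=ray(c,[(347,235)],.0925)[0]; k=ray(c,[(237,215)],.110)[0]; e=ray(c,[(423,248)],.083)[0]
print("pad",pad,"knob",k,"end",e, "dist",np.linalg.norm((pad-k)[:2]),"ang",np.degrees(np.arctan2(*(k-pad)[1::-1])))
cv2.imwrite("pics/topcrop.png",cv2.resize(c["image"][180:295,190:480,::-1],None,fx=2.7,fy=2.7,interpolation=cv2.INTER_CUBIC))
```

```text
T [0.4484 0.0223 0.8659]
base corners [[ 0.5411  0.2754  0.032 ]
 [ 0.5578 -0.2905  0.032 ]
 [ 0.4429 -0.268   0.032 ]] 0.11702962870855045 0.55226048632644
white [ 312  205   70   57 1800] [344.4056 235.7517]
dark [331 220  32  30 716] [346.8939 234.4483]
dark [326 252  35  10 128] [345.0703 256.375 ]
pad [ 0.5446 -0.0263  0.0925] knob [0.5847 0.1834 0.11  ] end [ 0.5176 -0.1743  0.083 ] dist 0.21347153755452009 ang 79.18908129033862
```

View pics/topcrop.png

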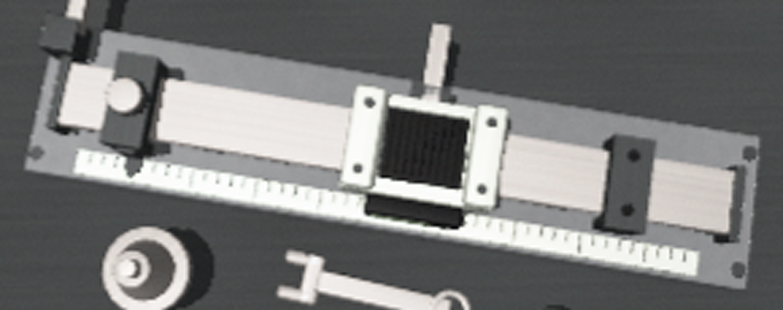

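Image left is world +y and up is +x. The rail runs at about 79.5° with the set stop toward +y, and the travel needed is about 143 mm. I'm moving above the pad with the fingers shut.

Call:
{"api": "arm_command", "payload": {
  "plan": [40, -60.8, 0, 3.4, 0, 40, -60.8, 0, 3.4, 0, 40, -60.8, 0, 3.4, 0, 40, -60.8, 0, 3.4, 0, 40, -60.8, 0, 3.4, 0, 40, -60.8, 0, 3.4, 0, 40, -60.8, 0, 3.4, 0, 40, -60.8, 0, 3.4, 0, 40, -60.8, 0, 3.4, 0, 40, -60.8, 0, 3.4, 0, 40, -60.8, 0, 3.4, 0, 40, -60.8, 0, 3.4, 0, 40, -60.8, 0, 3.4, 0, 40, -60.8, 0, 3.4, 0, 40, -60.8, 0, 3.4, 0, 40, -60.8, 0, 3.4, 0, 40, -60.8, 0, 3.4, 0, 40, -60.8, 0, 3.4, 0, 40, -60.8, 0, 3.4, 0, 40, -60.8, 0, 3.4, 0]
}}

```text
clock: 1.82
ee_pos: [0.5441, -0.0266, 0.2446]
orientation: [-0.291, -3.127, -0.0]
force: [-0.8, 0.5, 0.7]
gripper_width: -0.002
grip_force: 0.0
```

Run:
```python
from h import *
s=ctrl.get_state(); print(s["clock"],s["ee_pos"],s["orientation"],s["gripper_width"],s["force"])
c=cam("wrist"); save(c,"w1"); print(c["T"][:3,3], R.from_rotvec(s["orientation"]).as_matrix()[:,1:])
print(proj(c,[[.5446,-.0263,.0925],[.5847,.1834,.11]]))
```

```text
1.8167 [ 0.54414823 -0.02658257  0.24455207] [-2.91313600e-01 -3.12650533e+00 -4.02287706e-04] -0.0015111032157863896 [-0.84888719  0.48999451  0.72750733]
[ 0.46497008 -0.01054381  0.37452437] [[ 1.84747110e-01 -1.51455035e-03]
 [ 9.82786087e-01  3.98458951e-04]
 [ 1.11791250e-04 -9.99998774e-01]]
[[313.35960393 184.63311601]
 [560.08817137 191.18464033]]
```

View pics/w1.png

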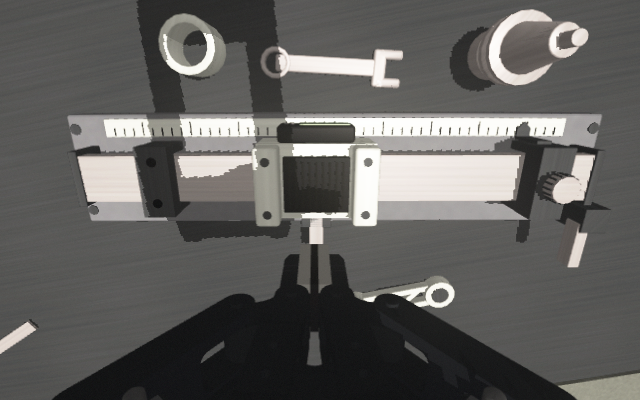

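The wrist view shows the pad at x 283–350, y 156–214, centred at about (316,185) against a predicted (313,185). The shoulder's +y edge is near x=380, and the set stop's near face starts around x=517. Now the gap.

Run:
```python
from h import *
np.set_printoptions(precision=4,suppress=True)
c=cam("wrist"); g=cv2.cvtColor(c["image"],cv2.COLOR_RGB2GRAY)
for y in (165,180,195): print(y,g[y,340:390:2],g[y,508:560:2])
u=np.array([.1847,.9828,0])
def s(px,z): return ray(c,[px],z)[0]@u
y=185
pad=ray(c,[(283,156),(350,156),(350,214),(283,214)],.0925); print("pad",pad.mean(0),np.linalg.norm(pad[0]-pad[1]),np.linalg.norm(pad[1]-pad[2]))
print("shoulder outer faces",s((254,y),.104),s((380,y),.104),"stop near bottom",s((519,y),.068),"top",s((533,y),.092))
print("pad s",pad.mean(0)@u)
cv2.imwrite("pics/w1c.png",cv2.resize(c["image"][110:250,340:610,::-1],None,fx=2.9,fy=2.9,interpolation=cv2.INTER_CUBIC))
```

```text
165 [ 68  63  72  71  86 160 125 191 245 253 254 244 124 124 123 190 254 254
 253 227 239 238 239 239 239] [232 232 232 232 231 127 119  46  41  42  41  41  41  38  39  42  95  96
  97  92  95  96 100  93  89  92]
180 [ 65  59  67  69 129 150 124 214 250 253 253 253 254 254 254 253 253 253
 251 235 239 239 239 239 239] [230 228 229 144 117 119  42  43  42  43  41  40  40  40  76  83  49  48
  57  91  91  89  58  38  90 106]
195 [ 54  60  63  62 136 136 142 230 250 252 252 252 253 253 253 253 253 253
 241 233 233 233 233 233 232] [231 230 153 121  58  44  44  42  42  41  42  43  51  98  50  49  48  58
  66  38  56  88 218 227 226 225]
pad [ 0.546  -0.0226  0.0925] 0.059212911922131656 0.05495368897585539
shoulder outer faces 0.023954000926939986 0.13390969488069707 stop near bottom 0.28012087433721616 top 0.27718684844961905
pad s 0.07859314263948128
```

View pics/w1c.png

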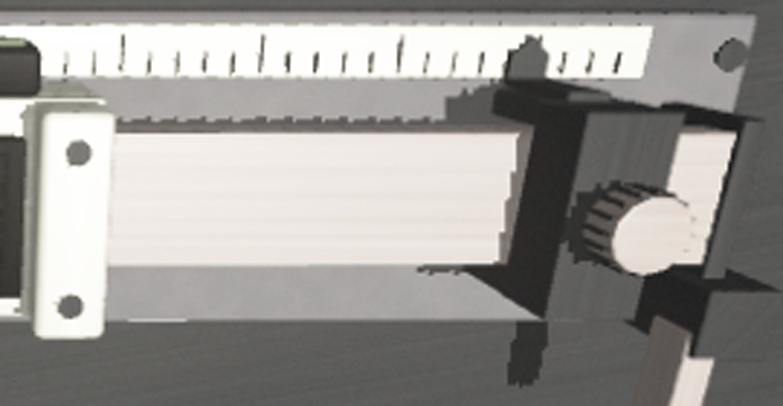

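Call:
{"api": "arm_command", "payload": {
  "plan": [0.2, 0, -4, 0, 0, 0.2, 0, -8, 0, 0, 0.2, 0, -11, 0, 0, 0.2, 0, -12, 0, 0, 0.2, 0, -12, 0, 0, 0.2, 0, -12, 0, 0]
}}

```text
clock: 2.42
ee_pos: [0.5464, -0.0248, 0.1264]
orientation: [0.286, 3.128, 0.0]
force: [0.5, 0.7, -0.2]
gripper_width: 0.003
grip_force: 0.0
```

The gap is about 146 mm (shoulder face s=0.134, stop face s≈0.281), and the carriage measures 110 mm long as it should. The crop shows the stop's near face clear of obstacles. Next, a slow descent to contact.

Call:
{"api": "arm_command", "payload": {
  "plan": [0, 0.2, -0.8, 0, 0, 0, 0.2, -1.4, 0, 0, 0, 0.2, -1.6, 0, 0, 0, 0.2, -1.7, 0, 0, 0, 0.2, -1.7, 0, 0, 0, 0.2, -1.7, 0, 0]
}}

```text
clock: 2.92
ee_pos: [0.5464, -0.0237, 0.1086]
orientation: [0.288, 3.128, -0.0]
force: [1.1, 0.4, 0.0]
gripper_width: 0.002
grip_force: 0.0
```

Call:
{"api": "arm_command", "payload": {
  "plan": [0, 0, -0.1, 0, 0, 0, 0, -0.1, 0, 0, 0, 0, -0.1, 0, 0]
}}

```text
clock: 3.17
ee_pos: [0.5463, -0.0236, 0.1074]
orientation: [0.288, 3.128, 0.0]
force: [-0.0, 0.4, 0.1]
gripper_width: -0.0
grip_force: 0.0
```

Call:
{"api": "arm_command", "payload": {
  "plan": [0, 0, -0.1, 0, 0, 0, 0, -0.1, 0, 0, 0, 0, -0.1, 0, 0]
}}

```text
clock: 3.42
ee_pos: [0.5464, -0.0236, 0.1065]
orientation: [0.288, 3.128, -0.0]
force: [0.3, -0.8, 0.5]
gripper_width: 0.001
grip_force: 0.6
```

Call:
{"api": "arm_command", "payload": {
  "plan": [0, 0, -0.1, 0, 0, 0, 0, -0.1, 0, 0, 0, 0, -0.1, 0, 0]
}}

```text
clock: 3.67
ee_pos: [0.5464, -0.0236, 0.1056]
orientation: [0.288, 3.128, -0.0]
force: [-0.9, -1.6, 4.1]
gripper_width: 0.003
grip_force: 1.9
```

Call:
{"api": "arm_command", "payload": {
  "plan": [0, 0, -0.1, 0, 0, 0, 0, -0.1, 0, 0, 0, 0, -0.1, 0, 0]
}}

```text
clock: 3.92
ee_pos: [0.5464, -0.0236, 0.1045]
orientation: [0.288, 3.128, -0.0]
force: [-1.6, 0.7, 5.5]
gripper_width: -0.002
grip_force: 2.4
```

Call:
{"api": "arm_command", "payload": {
  "plan": [0, 0, -0.1, 0, 0, 0, 0, -0.1, 0, 0, 0, 0, -0.1, 0, 0]
}}

```text
clock: 4.17
ee_pos: [0.5464, -0.0236, 0.1035]
orientation: [0.288, 3.128, -0.0]
force: [-0.3, -0.9, 4.5]
gripper_width: 0.003
grip_force: 2.5
```

The pad goes down at about 5 N, with contact at z≈0.106. I'm pressing slightly more, then pushing 104 mm along the rail with a gentle ramp.

Call:
{"api": "arm_command", "payload": {
  "plan": [0, 0, -0.08, 0, 0, 0.02, 0.1, -0.08, 0, 0, 0.06, 0.3, -0.08, 0, 0, 0.13, 0.69, -0.08, 0, 0, 0.24, 1.28, -0.08, 0, 0, 0.37, 1.97, -0.08, 0, 0, 0.52, 2.75, -0.08, 0, 0, 0.67, 3.54, -0.08, 0, 0, 0.81, 4.33, -0.08, 0, 0, 0.96, 5.11, -0.08, 0, 0, 1.11, 5.9, -0.08, 0, 0, 1.26, 6.68, -0.08, 0, 0, 1.41, 7.47, -0.08, 0, 0, 1.54, 8.16, -0.08, 0, 0, 1.65, 8.75, -0.08, 0, 0, 1.74, 9.24, -0.08, 0, 0, 1.81, 9.63, -0.08, 0, 0, 1.87, 9.93, -0.08, 0, 0, 1.91, 10.12, -0.08, 0, 0, 1.92, 10.2, -0.08, 0, 0]
}}

```text
clock: 5.83
ee_pos: [0.5654, 0.0788, 0.1026]
orientation: [-0.287, -3.128, -0.0]
force: [-1.5, -0.1, 5.1]
gripper_width: 0.001
grip_force: 2.6
```

Run:
```python
from h import *
s=ctrl.get_state(); print(s["clock"],s["ee_pos"],s["force"])
c=cam("top"); a=c["image"][180:295,190:480,::-1]
a=cv2.resize(a,None,fx=2.7,fy=2.7,interpolation=cv2.INTER_CUBIC)
b=cv2.resize(cam("side")["image"][110:370,130:480,::-1],(int(350*1.3),int(260*1.1)))
o=np.zeros((a.shape[0]+b.shape[0]-20,a.shape[1],3),np.uint8); o[:a.shape[0]]=a; o[a.shape[0]:,:b.shape[1]]=b[20:]
cv2.imwrite("pics/p2.png",o); print(o.shape)
```

```text
5.8333 [0.56539352 0.07880955 0.10256253] [-1.53752294 -0.06773171  5.13694137]
(576, 783, 3)
```

View pics/p2.png

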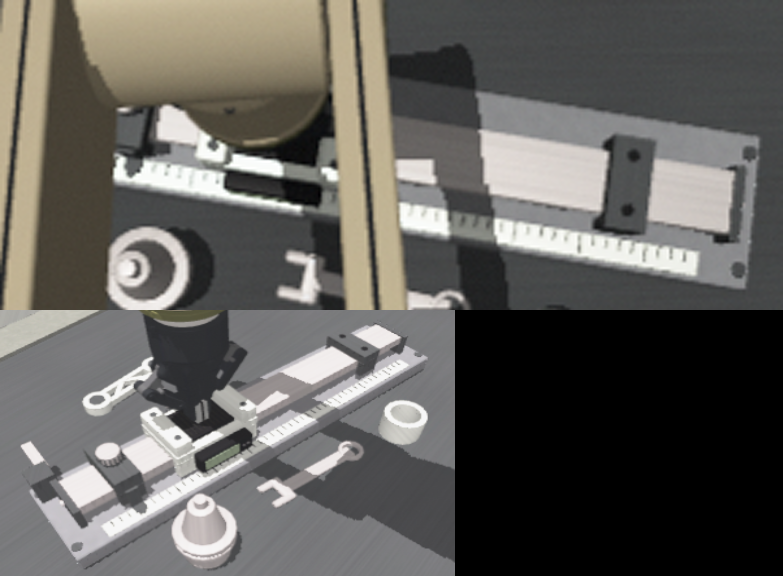

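The carriage followed the finger in both views. About 40 mm remains, so I go 32 mm gently and then creep.

Call:
{"api": "arm_command", "payload": {
  "plan": [0.02, 0.1, 0, 0, 0, 0.06, 0.29, 0, 0, 0, 0.11, 0.59, 0, 0, 0, 0.18, 0.98, 0, 0, 0, 0.26, 1.38, 0, 0, 0, 0.33, 1.77, 0, 0, 0, 0.41, 2.16, 0, 0, 0, 0.48, 2.55, 0, 0, 0, 0.54, 2.85, 0, 0, 0, 0.57, 3.05, 0, 0, 0, 0.59, 3.15, 0, 0, 0, 0.59, 3.15, 0, 0, 0]
}}

```text
clock: 6.93
ee_pos: [0.5713, 0.1104, 0.1025]
orientation: [-0.287, -3.128, -0.001]
force: [-0.6, 0.4, 5.8]
gripper_width: 0.001
grip_force: 2.6
```

Run:
```python
from h import *
s=ctrl.get_state(); print(s["clock"],s["ee_pos"],s["force"])
save(cam("wrist"),"w3")
```

```text
6.9333 [0.57126773 0.11040806 0.10254738] [-0.62995147  0.42650087  5.81701501]
```

View pics/w3.png

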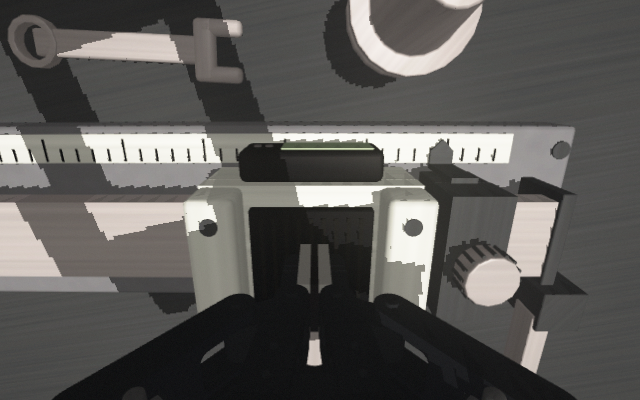

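The fingers are still centred on the pad at (316,260), with the shoulder edge at x≈437 and the stop's top edge at x≈450, so a small gap remains. Creeping now.

Call:
{"api": "arm_command", "payload": {
  "plan": [0.01, 0.07, 0, 0, 0, 0.03, 0.15, 0, 0, 0, 0.04, 0.23, 0, 0, 0, 0.06, 0.31, 0, 0, 0, 0.07, 0.39, 0, 0, 0, 0.09, 0.47, 0, 0, 0]
}}

```text
clock: 7.48
ee_pos: [0.5721, 0.1147, 0.1025]
orientation: [-0.288, -3.128, 0.0]
force: [-0.7, 0.1, 4.7]
gripper_width: -0.001
grip_force: 2.6
```

Call:
{"api": "arm_command", "payload": {
  "plan": [0.01, 0.06, 0, 0, 0, 0.02, 0.12, 0, 0, 0, 0.03, 0.18, 0, 0, 0, 0.05, 0.24, 0, 0, 0]
}}

```text
clock: 7.82
ee_pos: [0.5725, 0.1171, 0.1025]
orientation: [-0.288, -3.128, 0.0]
force: [-2.0, -0.4, 5.5]
gripper_width: -0.004
grip_force: 2.6
```

Call:
{"api": "arm_command", "payload": {
  "plan": [0.01, 0.06, 0, 0, 0, 0.02, 0.12, 0, 0, 0, 0.03, 0.18, 0, 0, 0, 0.04, 0.2, 0, 0, 0]
}}

```text
clock: 8.15
ee_pos: [0.5729, 0.1192, 0.1025]
orientation: [-0.288, -3.128, -0.0]
force: [-2.1, -0.7, 5.6]
gripper_width: -0.002
grip_force: 2.6
```

Call:
{"api": "arm_command", "payload": {
  "plan": [0.01, 0.05, 0, 0, 0, 0.02, 0.1, 0, 0, 0, 0.03, 0.15, 0, 0, 0, 0.04, 0.2, 0, 0, 0]
}}

```text
clock: 8.48
ee_pos: [0.5733, 0.1205, 0.1024]
orientation: [-0.288, -3.128, 0.002]
force: [-2.1, -3.6, 4.9]
gripper_width: 0.003
grip_force: 2.6
```

Call:
{"api": "arm_command", "payload": {
  "plan": [0.01, 0.05, 0, 0, 0, 0.02, 0.1, 0, 0, 0, 0.03, 0.15, 0, 0, 0, 0.04, 0.2, 0, 0, 0]
}}

```text
clock: 8.82
ee_pos: [0.5738, 0.1224, 0.1025]
orientation: [-0.288, -3.128, 0.002]
force: [-1.0, -4.2, 5.6]
gripper_width: 0.001
grip_force: 2.6
```

Run:
```python
from h import *
s=ctrl.get_state(); print(s["clock"],s["ee_pos"],s["force"])
c=cam("wrist"); cv2.imwrite("pics/w4.png",cv2.resize(c["image"][120:360,230:540,::-1],None,fx=2.4,fy=2.4,interpolation=cv2.INTER_CUBIC))
```

```text
8.8167 [0.57384662 0.12238099 0.10248561] [-0.99055604 -4.15163867  5.62572192]
```

View pics/w4.png

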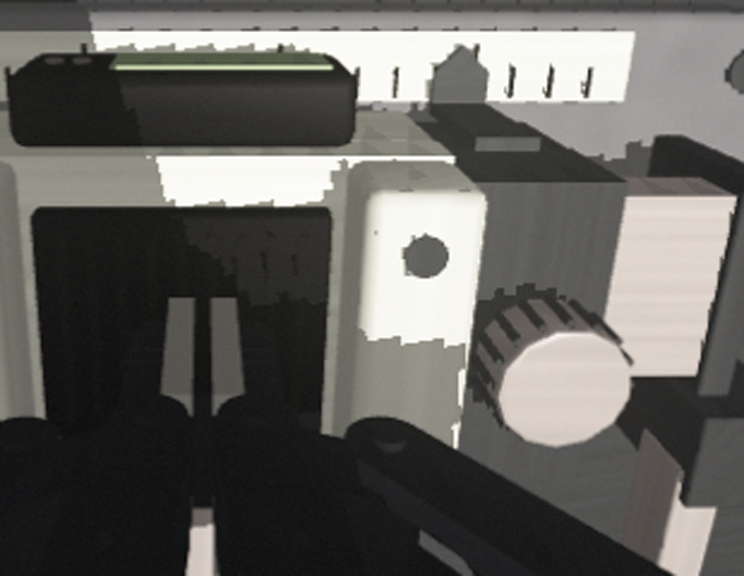

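The side force of about 4 N shows the carriage seated on the stop, with the finger just slipping. In the crop the shoulder meets the stop at x≈470. I'm lifting straight up slowly so the brake takes hold.

Call:
{"api": "arm_command", "payload": {
  "plan": [0, 0, 0.05, 0, 0, 0, 0, 0.12, 0, 0, 0, 0, 0.2, 0, 0, 0, 0, 0.3, 0, 0, 0, 0, 0.4, 0, 0, 0, 0, 0.5, 0, 0, 0, 0, 0.8, 0, 0, 0, 0, 1.5, 0, 0, 0, 0, 3, 0, 0, 0, 0, 5, 0, 0, 0, 0, 8, 0, 0, 0, 0, 11, 0, 0, 0, 0, 14, 0, 0, 0, 0, 14, 0, 0, 0, 0, 14, 0, 0]
}}

```text
clock: 10.12
ee_pos: [0.5754, 0.1235, 0.2458]
orientation: [0.287, 3.123, 0.002]
force: [-0.5, -0.8, -1.0]
gripper_width: -0.004
grip_force: 0.0
```

Run:
```python
from h import *
s=ctrl.get_state(); print(s["clock"],s["ee_pos"],s["force"])
c=cam("wrist"); cv2.imwrite("pics/w5.png",cv2.resize(c["image"][100:260,220:480,::-1],None,fx=3,fy=3,interpolation=cv2.INTER_CUBIC))
```

```text
10.1167 [0.57538002 0.12345207 0.24583548] [-0.52247161 -0.82351255 -0.97315108]
```

View pics/w5.png

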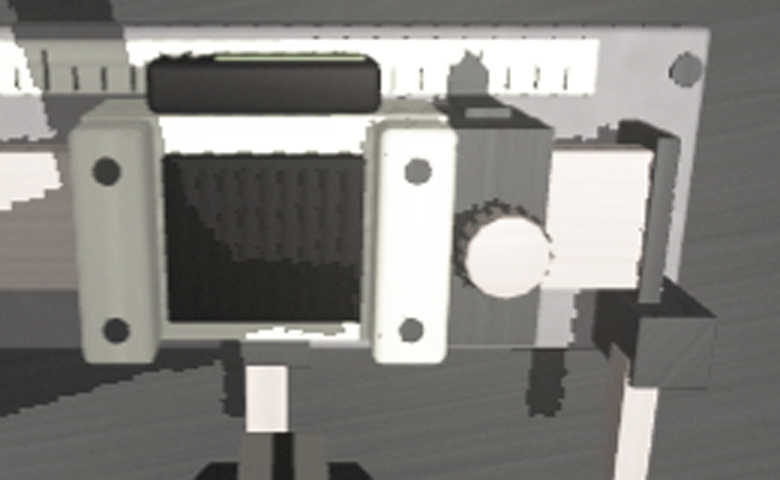

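The carriage sits against the stop (shoulder edge crop x≈457, stop far edge x≈551) and the pad is up. One numeric check: those edges should be 30 mm apart, with 110 mm over the carriage.

Run:
```python
from h import *
c=cam("wrist"); u=np.array([.1847,.9828,0])
f=lambda x,y,z: ray(c,[(220+(x+.5)/3-.5,100+(y+.5)/3-.5)],z)[0]@u
a,b=f(457,150,.104),f(551,150,.092); print("stop far - shoulder",b-a,"carriage len",a-f(72,150,.104))
```

```text
stop far - shoulder 0.029664895414820647 carriage len 0.10762074157197071
```

```bash
python3 -c "
from bench import ctrl
print(ctrl.sign_off())"
```

```text
the job is handed in; nothing more can be done
None
```

The carriage rests against the set stop with the pad released and the arm lifted clear; the edge check gave 29.7 mm against the 30 mm expected, and the job was handed in at about 10 s.

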